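Hang the small cup on the mug stand

TASK

Hang the small white cup by its handle on the upper arm of the mug stand: slide the handle over the arm's raised tip, down along the slant, and let go so that the cup hangs there. Leave the tumbler, which has no handle, standing where it is.

Things in the scene. Friction and masses are not known exactly. Their poses are not given: they have to be found in the camera images.
- cup: Small white cup, loose, upright, 0.18 kg: round, 62 mm across (narrower in its lowest 22 mm), 80 mm tall; the only small one with a handle. Origin: centre of underside; z up, x towards the handle. The handle, a loop of 8 mm bar in the x-z plane, reaches to x = 70 mm, heights 10 to 70 mm; gripping the body along y leaves it free.
- cup_eye (a point): Middle of the opening in the cup's handle, 46.5 mm from the cup's axis along its x, 40 mm above its underside. The opening is 31 mm wide along the cup's x and 44 mm tall, and is passed through along the cup's y. Axes as the cup's.
- upper_arm: Upper arm of the fixed mug stand: straight 9 mm steel bar, slanting up 35 degrees above level. Origin: its root on the post's axis, 150 mm up; z along the arm to its tip, 100 mm away (207 mm up); x level, square to it. Stand: wooden foot 150 mm wide, 15 mm thick; 14 mm post, ball on top (181 mm up); a like arm, root 90 mm up, on the opposite side.
- tumbler: White tumbler without a handle, otherwise shaped and sized like the cup (62 mm across, 80 mm tall), loose, upright. Origin: centre of its underside. Not to be moved.

How it is judged:
By the outcome, as a careful person would: the job done as asked, in the order asked, and still so for the second after the job is handed in, with the robot touching nothing.
It also fails if it takes over 38 s, if anything falls off the work surface, if the arm or the gripper's body presses on something with over 40 N, if the wrist force passes 120 N, or if a joint passes its speed limit or range.

ROBOT

A 7-joint arm with a two-finger parallel gripper is mounted at the origin on a cart in front of the work surface, level with it; the furniture and walls round the work are solid. World frame = base frame: x ahead of the robot, y to its left, z up, the work surface at z = 0. Lengths are in m, angles in degrees, forces in N, time in s.
With the tool pointing down it reaches from about 0.425 to 0.875 m from the base axis. Payload 4.7 kg.
Tool frame: the origin (TCP) lies between the finger pads; the fingertips stand 8 mm ahead of it and the grasp point (between the pads) lies 11 mm behind it; z points along the fingers, y is the line along which they close (so a half turn about z gives the same grasp; the last joint's range is limited). The gripper opens to 87 mm and grips with 3 to 60 N. Pads are 19 mm wide; open, the fingers measure 117 mm over their backs; the gripper's body (75 mm by 190 mm) begins 51 mm behind the grasp point.
Start: joints at [77.47, 18.392, -4.016, 83.108, 1.295, 78.541, -3.26], TCP at [0.15, -0.632, 0.202] pointing down, gripper open.
Joint ranges: [-163.93, 163.93], [-17.29, 119.83], [-79.2, 71.16], [3.27, 140.29], [-89.18, 269.18], [5.43, 117.66], [-154.24, 154.24]. Speed limits (degrees/s): [147.25, 147.25, 180, 180, 180, 180, 180].

INTERFACE

Orientations are given as [roll, pitch, yaw] about the fixed x, y, z axes, in that order (R = Rz(yaw) Ry(pitch) Rx(roll)).
In Python, from cell import env, viewer gives the robot as it stands. The module is installed in compiled form; this text tells all that it offers.
- The arm moves only by the tool arm_command, never from a script. Its argument "series" is a list of rows, each a list of 2 entries, a list of its own where there are three numbers: the shift along the tool's x, y, z in mm, then the turn about the tool's z in rad. A call has exactly 5 rows; each row is the pose to reach, as a shift and turn from the pose commanded when the call began, along the tool's axes at that moment; what a row does not reach only later rows make up. A row lasts 1/10 s, in which the tool goes at most 50 mm and 8.59 degrees, less where a joint would pass 70% of its speed; a pose out of reach is approached as far as the arm can. A call with a gripper value outside its range is refused whole. "grip" is the gripper command: -1 is fully open, 1 is shut, values between are in proportion, set as the call begins (left out, the last holds). The fingers move at their own pace and stop on an object; "grip_force" is the grip in N (left out, the last holds). Time passes only in rows, so rows that repeat a pose let the fingers close, or fill a call up. It gives the time, the measured TCP pose, the force, the opening and the grip force at its end, in the units of the state.
- env.get_obs(): the state, without advancing time (a new reading comes with each control period).
- viewer.read_camera(name): name is "scene" or "top" or "wrist"; returns (picture, depth): 480x640x3 uint8, blue, green, red; 480x640 float32, m along the optical axis (not along the pixel's ray), 0 where there is no reading.
- viewer.calibration(name): a dict with "K" (3x3 intrinsics, pixels), "T" (4x4, takes a point from camera to world coordinates); the wrist camera has in their place "hand_eye" (4x4, takes a point from camera to tool coordinates, whose origin is the TCP and whose axes are the flange's). Camera axes: x right, y up, looking along -z (the intrinsics and any distortion apply to the point x, -y, -z); pixel columns grow to the right and rows downward; lengths in m; the calibration is good to about 2 mm. A picture is of the moment at which its call begins: read the wrist's pose just before it. calibration takes no time and is no camera call.
- env.sign_off(): hands the job in; it is judged then, once.
The state is a dict: "time_s": time; "qpos": joint angles; "joint_velocities": joint speeds; "effort": joint torques, N m; "tool_pos": TCP position; "tool_rot": TCP orientation; "force": force on the tool from outside, world axes, zero at the start; "wrist_torque": the same for the moment, N m; "grip_width": finger opening in m; "grasp_force": force on a finger pad.
Only numpy, scipy, OpenCV 4.12 (cv2) and the standard library are available. Lean on these libraries where they do the work, as an engineer would, in place of code of your own. Each camera call takes 0.05 s, during which the arm holds its last target. There are 200 camera calls.

## Working session

There is one attempt and no reset: what is moved stays moved. The work goes in short steps, Python scripts to look and compute and a tool call to move; the robot and the scene stay as the last step left them, time stands still between calls to the robot, and variables do not carry over. Pictures are saved under pics/ and viewed, at most 10 in all, crops included, and the job is handed in when it is done.

Besides the shell and the picture viewer there is one more tool, called after "Request:" as a command line: name --argument value ..., lists and objects as JSON in quotes. arm_command: Moves the arm, as the interface text tells. Its arguments: {"type":"object","properties":{"series":{"type":"array"},"grip":{"type":"number"},"grip_force":{"type":"number"}},"required":["series"]}

```bash
mkdir -p pics; cat > h.py <<'E'
import numpy as np, cv2
from cell import env, viewer
def cloud(name):
    im,d=viewer.read_camera(name); c=viewer.calibration(name); K=np.array(c["K"])
    v,u=np.mgrid[0:480,0:640]
    p=np.stack([(u-K[0,2])/K[0,0]*d,-(v-K[1,2])/K[1,1]*d,-d],-1)
    T=np.array(c["T"]); return im,d,p@T[:3,:3].T+T[:3,3]
E
python3 - <<'E'
from h import *
o=env.get_obs(); print(o["time_s"],o["tool_pos"],o["tool_rot"],o["force"],o["grip_width"])
for n in("scene","top"):
    im,d,P=cloud(n); cv2.imwrite(f"pics/{n}0.png",im); np.savez(f"{n}0.npz",im=im,d=d,P=P)
    c=viewer.calibration(n); print({k:(np.round(v,3).tolist() if not isinstance(v,str) else v) for k,v in c.items()}, (d>0).mean())
E
```

```text
0.0 [ 0.14976534 -0.63190094  0.20044708] [-1.79889419e+02  6.57281151e-03  1.33403140e+01] [-0.37600809 -0.28149509  0.14016675] 0.08666459530214331
{'K': [[471.57, 0.0, 318.278], [0.0, 471.57, 234.285], [0.0, 0.0, 1.0]], 'T': [[0.837, 0.415, -0.358, 0.192], [-0.547, 0.626, -0.555, -0.546], [-0.006, 0.66, 0.751, 0.761], [0.0, 0.0, 0.0, 1.0]]} 0.9960481770833334
{'K': [[615.705, 0.0, 315.54], [0.0, 615.705, 246.339], [0.0, 0.0, 1.0]], 'T': [[-0.02, 0.985, -0.17, 0.252], [-1.0, -0.022, -0.008, -0.06], [-0.011, 0.17, 0.985, 1.485], [0.0, 0.0, 0.0, 1.0]]} 0.995888671875
```

View pics/scene0.png

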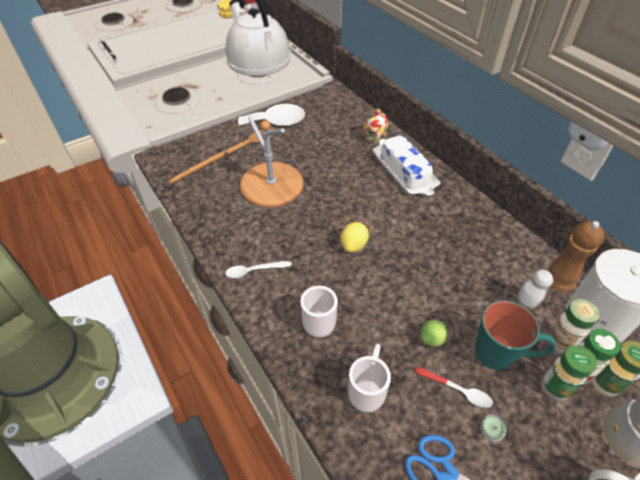

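View pics/top0.png

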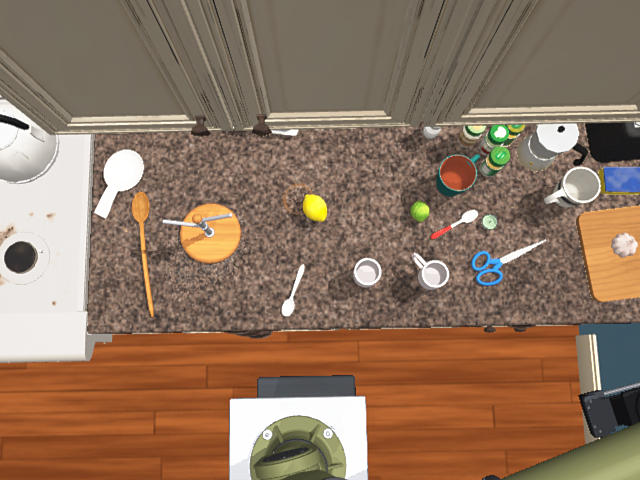

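The scene view shows the cup at (369,383) with its handle pointing up to (377,352), the tumbler at (319,310) and the stand at (270,180). In the top view they are at (433,275) with the handle at (417,260), (367,272) and (210,233).

```bash
python3 - <<'E'
from h import *
from scipy.optimize import least_squares
for n in("top","scene"):
    f=np.load(n+"0.npz");im,d,P=f["im"],f["d"],f["P"]
    boxes={"top":[(400,240,460,300),(340,250,395,300),(150,190,255,275)],"scene":[(335,335,400,420),(295,280,345,340),(225,100,310,210)]}[n]
    v,u=np.mgrid[0:480,0:640]
    g=(P[...,2]<0.01)&(d>0)&(u>250)&(u<400)&(v>180)&(v<260)
    print(n,"table z",np.median(P[g][:,2]))
    for k,b in enumerate(boxes):
        m=(u>=b[0])&(u<b[2])&(v>=b[1])&(v<b[3])&(d>0)
        Q=P[m]
        if k<2:
            R=Q[(Q[:,2]>0.074)&(Q[:,2]<0.09)]
            h=lambda c:np.hypot(R[:,0]-c[0],R[:,1]-c[1])-c[2]
            s=least_squares(h,[*R[:,:2].mean(0),.029],loss="soft_l1",f_scale=.002).x
            print("rim",s,len(R),"zmax",np.percentile(Q[:,2],99.5))
            D=Q[(Q[:,2]>0.012)&(Q[:,2]<.085)]; r=np.hypot(D[:,0]-s[0],D[:,1]-s[1]); H=D[(r>.036)&(r<.08)]
            if len(H): 
                a=np.degrees(np.arctan2(*(H[:,:2]-s[:2]).mean(0)[::-1])); print(" handle",len(H),a,r[r<.08].max(),H[:,2].min(),H[:,2].max())
        else:
            for lo in np.arange(.02,.24,.015):
                S=Q[(Q[:,2]>lo)&(Q[:,2]<lo+.015)]
                if len(S): print(round(lo,3),len(S),S.min(0).round(3),S.max(0).round(3),S.mean(0).round(3))
            F=Q[(Q[:,2]>0.008)&(Q[:,2]<.02)]; print("foot",F.min(0),F.max(0),(F.min(0)+F.max(0))/2)
E
```

```text
top table z 0.0007743561418082079
rim [ 0.42573606 -0.32127003  0.02882999] 165 zmax 0.0836659916807311
 handle 90 39.77698286878965 0.06861331960838338 0.013821916038414761 0.07479091997618248
rim [ 0.43433712 -0.1668285   0.02872268] 146 zmax 0.08462378926773576
 handle 2 19.954405912678553 0.06210339429260102 0.012840763313873849 0.013648368779800135
0.02 299 [0.477 0.138 0.02 ] [0.614 0.275 0.034] [0.541 0.209 0.022]
0.035 9 [0.539 0.202 0.039] [0.549 0.21  0.048] [0.543 0.205 0.044]
0.05 9 [0.54  0.201 0.056] [0.549 0.209 0.063] [0.543 0.204 0.058]
0.065 6 [0.539 0.201 0.069] [0.547 0.209 0.078] [0.543 0.204 0.073]
0.08 12 [0.537 0.2   0.082] [0.556 0.216 0.094] [0.543 0.207 0.09 ]
0.095 44 [0.538 0.199 0.095] [0.555 0.241 0.109] [0.544 0.214 0.101]
0.11 58 [0.54  0.201 0.11 ] [0.552 0.255 0.125] [0.546 0.233 0.118]
0.125 50 [0.54  0.202 0.125] [0.553 0.28  0.139] [0.547 0.256 0.133]
0.14 42 [0.537 0.199 0.14 ] [0.552 0.291 0.155] [0.546 0.268 0.146]
0.155 30 [0.537 0.182 0.156] [0.551 0.21  0.169] [0.544 0.195 0.164]
0.17 113 [0.536 0.16  0.17 ] [0.557 0.219 0.185] [0.545 0.197
[... 819 characters left out ...]
81] [0.552 0.212 0.095] [0.543 0.2   0.089]
0.095 64 [0.537 0.196 0.096] [0.554 0.234 0.11 ] [0.544 0.209 0.103]
0.11 81 [0.538 0.198 0.11 ] [0.552 0.254 0.125] [0.545 0.222 0.118]
0.125 79 [0.539 0.197 0.125] [0.552 0.273 0.14 ] [0.545 0.236 0.133]
0.14 67 [0.536 0.194 0.14 ] [0.552 0.284 0.155] [0.544 0.235 0.147]
0.155 51 [0.536 0.177 0.155] [0.554 0.211 0.17 ] [0.542 0.197 0.163]
0.17 91 [0.536 0.153 0.17 ] [0.555 0.216 0.184] [0.543 0.194 0.177]
0.185 21 [0.539 0.13  0.185] [0.544 0.162 0.2  ] [0.541 0.146 0.194]
0.2 26 [0.54  0.123 0.2  ] [0.548 0.143 0.211] [0.543 0.129 0.206]
foot [0.47131735 0.12992026 0.00801462] [0.76228022 0.54891746 0.01978088] [0.61679879 0.33941886 0.01389775]
```

```bash
python3 - <<'E'
import cv2,numpy as np
a=np.load("top0.npz")["im"][185:275,150:260];b=np.load("scene0.npz")["im"][100:215,215:325]
f=lambda x:cv2.resize(x,(400,420),interpolation=cv2.INTER_CUBIC)
cv2.imwrite("pics/st.png",np.hstack([f(a),f(b)]))
E
```

```text
(no output)
```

View pics/st.png

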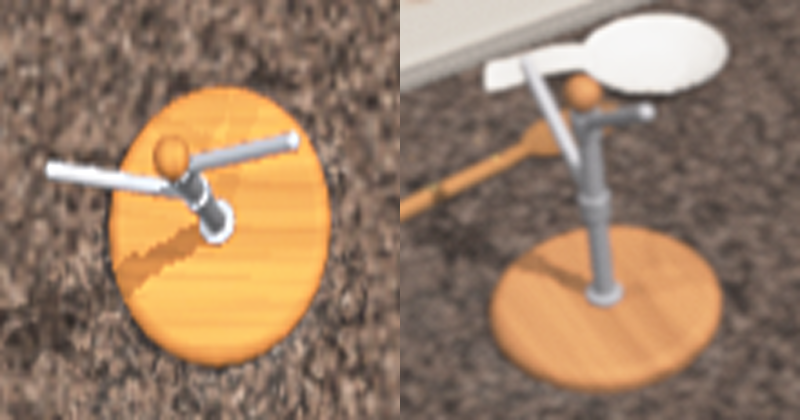

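The post is at about (0.545, 0.205). The upper arm points along world −y, with its tip near (0.545, 0.124, 0.207). The cup is at (0.425, −0.323) with its handle at 39.5°.

Request:
arm_command --series '[[[30,-20,0],-0.04],[[65,-45,0],-0.09],[[105,-73,0],-0.14],[[145,-101,0],-0.2],[[180,-126,0],-0.25]]' --grip -1

```text
time_s: 0.6
tool_pos: [0.2976, -0.4659, 0.2012]
tool_rot: [-180.0, -0.0, 27.9]
force: [0.4, -0.5, 0.1]
grip_width: 0.0868
grasp_force: 0.0
```

```bash
cat >> h.py <<'E'
def togo(x,y,z,yaw):
    o=env.get_obs(); p=np.array(o["tool_pos"]); r=o["tool_rot"]; a=np.radians(r[2])
    d=(np.array([x,y,z])-p)*1000; c,s=np.cos(a),np.sin(a)
    t=(yaw-r[2]+180)%360-180
    print(f"t {o['time_s']:.2f} pos {p.round(4)} rot {np.round(r,2)} F {np.round(o['force'],1)} w {o['grip_width']:.4f} q {np.round(o['qpos'],0)}")
    print("shift",(np.round([d[0]*c+d[1]*s,d[0]*s-d[1]*c,-d[2]],1)),"turn",round(-np.radians(t),3))
E
python3 -c "
from h import *
togo(.425,-.323,.16,39.5)"
```

```text
t 0.60 pos [ 0.2976 -0.4659  0.2012] rot [-1.7996e+02 -2.0000e-02  2.7860e+01] F [ 0.4 -0.5  0.1] w 0.0868 q [ 67.   7. -13.  97.   2.  76.  -9.]
shift [179.5 -66.8  41.2] turn -0.203
```

Request:
arm_command --series '[[[40,-15,5],-0.05],[[85,-32,12],-0.1],[[130,-48,22],-0.15],[[165,-61,34],-0.19],[[179,-67,41],-0.205]]'

```text
time_s: 1.1
tool_pos: [0.4259, -0.3214, 0.1595]
tool_rot: [-179.9, -0.1, 39.8]
force: [0.4, -0.7, -0.1]
grip_width: 0.0869
grasp_force: 0.0
```

Request:
arm_command --series '[[[0,0,0],0],[[0,0,0],0],[[0,0,0],0],[[0,0,0],0],[[0,0,0],0]]'

```text
time_s: 1.6
tool_pos: [0.4228, -0.3273, 0.1609]
tool_rot: [180.0, 0.0, 39.3]
force: [-0.4, -0.0, -0.4]
grip_width: 0.0869
grasp_force: 0.0
```

```bash
python3 - <<'E'
from h import *
togo(.425,-.323,.042,39.5)
im,d=viewer.read_camera("wrist"); cv2.imwrite("pics/w1.png",im); np.savez("w1.npz",im=im,d=d)
c=viewer.calibration("wrist");print({k:np.round(v,3).tolist() for k,v in c.items()})
E
```

```text
t 1.60 pos [ 0.4228 -0.3273  0.1609] rot [1.7996e+02 1.0000e-02 3.9260e+01] F [-0.4 -0.  -0.4] w 0.0869 q [ 56.   7. -22. 102.   3.  71. -18.]
shift [  4.4  -1.9 118.9] turn -0.004
{'K': [[356.957, 0.0, 320.295], [0.0, 356.957, 234.59], [0.0, 0.0, 1.0]], 'hand_eye': [[-0.0, 0.963, 0.27, 0.074], [1.0, 0.001, -0.001, -0.001], [-0.001, 0.27, -0.963, -0.183], [0.0, 0.0, 0.0, 1.0]]}
```

View pics/w1.png

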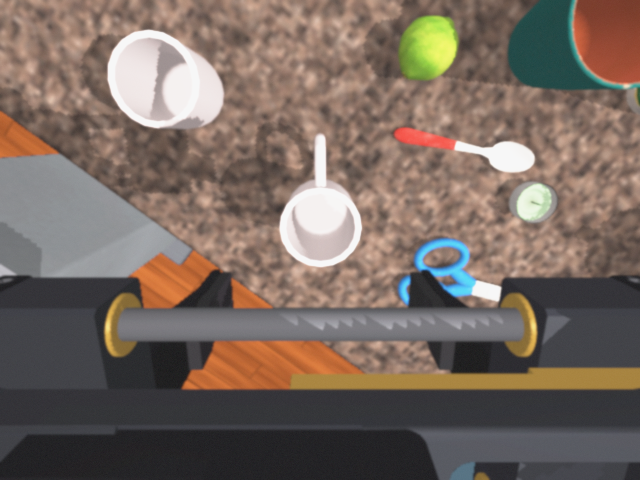

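The wrist view shows the cup rim centred at (320,226) and its handle pointing straight up along column 320, so it is aligned in y and yaw. Next I measure the offset along tool x.

```bash
python3 - <<'E'
from h import *
from scipy.optimize import least_squares
f=np.load("w1.npz");d=f["d"];c=viewer.calibration("wrist");K=np.array(c["K"]);T=np.array(c["hand_eye"])
v,u=np.mgrid[0:480,0:640]
p=np.stack([(u-K[0,2])/K[0,0]*d,-(v-K[1,2])/K[1,1]*d,-d],-1)@T[:3,:3].T+T[:3,3]
m=(u>270)&(u<370)&(v>120)&(v<272)&(d>0); Q=p[m]; zr=np.percentile(Q[:,2],.5); print("rim z",zr)
R=Q[Q[:,2]<zr+.005]
s=least_squares(lambda c:np.hypot(R[:,0]-c[0],R[:,1]-c[1])-c[2],[0,0,.029],loss="soft_l1",f_scale=.002).x; print(s)
r=np.hypot(*(Q[:,:2]-s[:2]).T);H=Q[(r>.036)&(r<.069)&(Q[:,2]<.15)&(Q[:,2]>zr+.003)];print(len(H),np.degrees(np.arctan2(*(H[:,:2]-s[:2]).mean(0)[::-1])))
E
```

```text
rim z 0.08045838396828914
[ 0.00598399 -0.00060476  0.02859713]
457 -0.3952070708846548
```

Request:
arm_command --series '[[[3,0,20],0],[[5,-1,45],0],[[5,-1,70],0],[[5,-1,92],0],[[5,-1,110],0]]'

```text
time_s: 2.15
tool_pos: [0.426, -0.3221, 0.0493]
tool_rot: [-180.0, 0.0, 39.4]
force: [0.4, 0.1, -0.6]
grip_width: 0.0872
grasp_force: 0.0
```

Request:
arm_command --series '[[[0,0,4],0],[[0,0,8],0],[[0,0,8],0],[[0,0,8],0],[[0,0,8],0]]'

```text
time_s: 2.65
tool_pos: [0.4273, -0.3224, 0.0435]
tool_rot: [179.9, -0.0, 39.4]
force: [0.5, -0.6, -1.0]
grip_width: 0.0872
grasp_force: 0.0
```

Request:
arm_command --series '[[[0,0,0],0],[[0,0,0],0],[[0,0,0],0],[[0,0,0],0],[[0,0,0],0]]' --grip 1 --grip_force 20

```text
time_s: 3.15
tool_pos: [0.4269, -0.3223, 0.0427]
tool_rot: [180.0, -0.0, 39.4]
force: [0.2, 0.2, 0.7]
grip_width: 0.0624
grasp_force: 20.0
```

Request:
arm_command --series '[[[0,0,0],0],[[0,0,0],0],[[0,0,0],0],[[0,0,0],0],[[0,0,0],0]]'

```text
time_s: 3.65
tool_pos: [0.4269, -0.3222, 0.0427]
tool_rot: [180.0, -0.0, 39.4]
force: [0.6, -1.4, 0.7]
grip_width: 0.062
grasp_force: 20.0
```

Request:
arm_command --series '[[[0,0,-10],0],[[0,0,-35],0],[[0,0,-70],0],[[0,0,-105],0],[[0,0,-130],0]]'

```text
time_s: 4.15
tool_pos: [0.4267, -0.3216, 0.1749]
tool_rot: [180.0, -0.0, 39.4]
force: [0.2, -0.4, -2.5]
grip_width: 0.0623
grasp_force: 20.0
```

```bash
python3 -c "
from h import *
togo(.498,.05,.215,0)"
```

```text
t 4.15 pos [ 0.4267 -0.3216  0.1749] rot [ 1.7997e+02 -1.0000e-02  3.9430e+01] F [ 0.2 -0.4 -2.5] w 0.0623 q [ 55.   6. -23. 101.   3.  73. -18.]
shift [ 291.1 -241.7  -40.1] turn 0.688
```

Request:
arm_command --series '[[[12,-10,-8],0.03],[[35,-29,-18],0.09],[[64,-53,-28],0.15],[[94,-78,-36],0.22],[[124,-103,-40],0.29]]'

```text
time_s: 4.65
tool_pos: [0.4567, -0.1618, 0.2133]
tool_rot: [-180.0, 0.0, 22.6]
force: [1.3, -1.4, -1.9]
grip_width: 0.0622
grasp_force: 20.0
```

```bash
python3 -c "
from h import *
togo(.498,.05,.215,0)"
```

```text
t 4.65 pos [ 0.4567 -0.1618  0.2133] rot [-1.7999e+02  3.0000e-02  2.2620e+01] F [ 1.3 -1.4 -1.9] w 0.0622 q [ 47.  -1. -30. 104.  -1.  77. -50.]
shift [ 119.6 -179.6   -1.7] turn 0.395
```

Request:
arm_command --series '[[[20,-30,0],0.06],[[40,-60,0],0.13],[[60,-90,0],0.2],[[78,-117,0],0.26],[[90,-135,0],0.3]]'

```text
time_s: 5.15
tool_pos: [0.4869, -0.001, 0.2126]
tool_rot: [-180.0, 0.1, 5.7]
force: [0.7, -0.4, -2.1]
grip_width: 0.0622
grasp_force: 20.0
```

```bash
python3 -c "
from h import *
togo(.498,.05,.215,0)"
```

```text
t 5.15 pos [ 0.4869 -0.001   0.2126] rot [-1.7996e+02  8.0000e-02  5.6800e+00] F [ 0.7 -0.4 -2.1] w 0.0622 q [ 38.  -0. -40. 103.  -0.  77. -87.]
shift [ 16.1 -49.7  -2.4] turn 0.099
```

Request:
arm_command --series '[[[5,-15,0],0.03],[[11,-33,0],0.06],[[15,-46,-2],0.09],[[16,-50,-2],0.099],[[16,-50,-2],0.099]]'

```text
time_s: 5.65
tool_pos: [0.4981, 0.0474, 0.2144]
tool_rot: [180.0, 0.1, 0.0]
force: [-0.5, -0.1, -1.7]
grip_width: 0.0628
grasp_force: 20.0
```

Request:
arm_command --series '[[[0,0,0],0],[[0,0,0],0],[[0,0,0],0],[[0,0,0],0],[[0,0,0],0]]'

```text
time_s: 6.15
tool_pos: [0.4988, 0.0467, 0.2145]
tool_rot: [180.0, 0.0, -0.1]
force: [0.8, -0.5, -2.8]
grip_width: 0.0624
grasp_force: 20.0
```

```bash
python3 - <<'E'
from h import *
togo(.498,.094,.21,0)
A=[]
for n in("scene","top","wrist"):
    if n=="wrist":
        im,d=viewer.read_camera(n); np.savez("w2.npz",im=im,d=d)
    else:
        im,d,P=cloud(n); np.savez(n+"2.npz",im=im,d=d,P=P)
    A.append(im)
s=A[0][60:330,150:420]; t=A[1][150:330,150:350]
cv2.imwrite("pics/c2.png",np.hstack([cv2.resize(s,(400,400)),cv2.resize(t,(400,400))])); cv2.imwrite("pics/w2.png",A[2])
E
```

```text
t 6.15 pos [0.4988 0.0467 0.2145] rot [ 1.7999e+02  0.0000e+00 -9.0000e-02] F [ 0.8 -0.5 -2.8] w 0.0624 q [ 35.   2. -43. 101.   1.  77. -99.]
shift [ -0.8 -47.3   4.5] turn -0.002
```

View pics/c2.png

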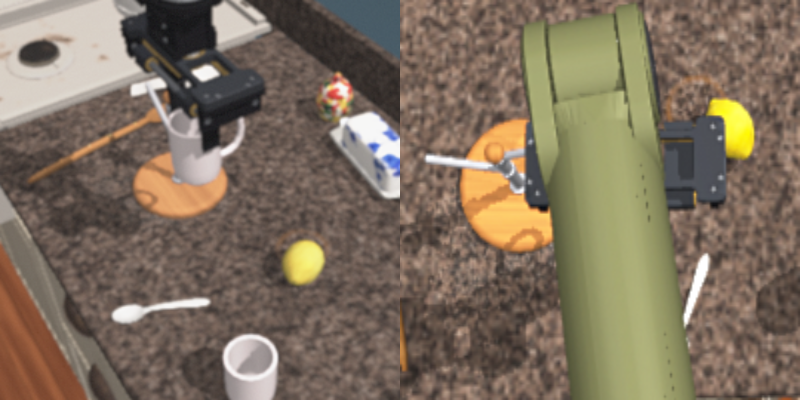

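View pics/w2.png

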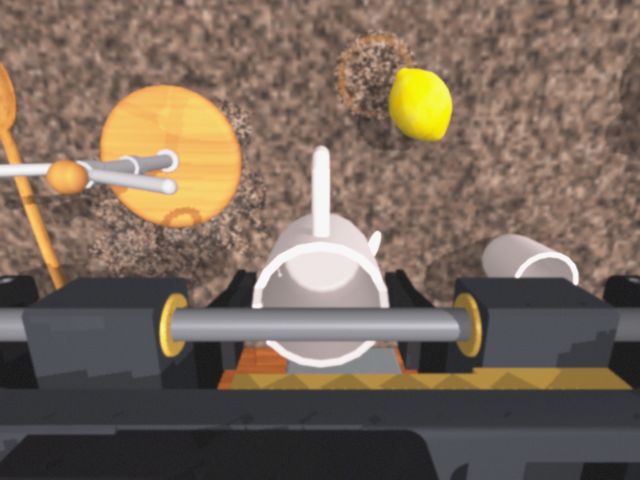

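The wrist view shows the stand's upper arm, tip at (172,187) and ball at (67,177), and the cup handle from (320,150) to (320,225). I'll measure the tip and the handle together in the tool frame.

```bash
python3 - <<'E'
from h import *
f=np.load("w2.npz");d=f["d"];im=f["im"].astype(int);c=viewer.calibration("wrist");K=np.array(c["K"]);T=np.array(c["hand_eye"])
v,u=np.mgrid[0:480,0:640]
p=np.stack([(u-K[0,2])/K[0,0]*d,-(v-K[1,2])/K[1,1]*d,-d],-1)@T[:3,:3].T+T[:3,3]
grey=(im.max(-1)-im.min(-1))<25
A=p[(u>95)&(u<180)&(v>160)&(v<200)&(d>0)&grey]; A=A[A[:,2]<.06]
print("arm",len(A)); 
for lo in np.arange(-.02,.06,.01):
    S=A[(A[:,2]>lo)&(A[:,2]<lo+.01)]
    if len(S): print(round(lo,2),len(S),S.mean(0).round(4),S.min(0).round(4),S.max(0).round(4))
H=p[(u>305)&(u<338)&(v>140)&(v<215)&(d>0)]; H=H[(H[:,2]<.06)]
for lo in np.arange(-.04,.06,.01):
    S=H[(H[:,2]>lo)&(H[:,2]<lo+.01)]
    if len(S): print("h",round(lo,2),len(S),S.mean(0).round(4),S.min(0).round(4),S.max(0).round(4))
E
```

```text
arm 1108
0.0 250 [ 0.0474 -0.0829  0.0074] [ 0.0435 -0.0906  0.0045] [ 0.0511 -0.0781  0.01  ]
0.01 245 [ 0.0482 -0.0957  0.015 ] [ 0.0441 -0.1044  0.01  ] [ 0.0515 -0.0864  0.02  ]
0.02 215 [ 0.0484 -0.1098  0.025 ] [ 0.0441 -0.1192  0.02  ] [ 0.0518 -0.1014  0.0299]
0.03 203 [ 0.0487 -0.1238  0.035 ] [ 0.0442 -0.1331  0.0301] [ 0.0522 -0.1125  0.04  ]
0.04 175 [ 0.0487 -0.1378  0.045 ] [ 0.0436 -0.1456  0.04  ] [ 0.0522 -0.1266  0.05  ]
0.05 20 [ 0.0497 -0.1454  0.0522] [ 0.0439 -0.148   0.05  ] [ 0.0523 -0.1426  0.0549]
h -0.03 891 [ 0.0502 -0.0007 -0.0246] [ 0.0387 -0.0046 -0.0287] [ 0.0628  0.0032 -0.0201]
h -0.02 243 [ 0.0633 -0.0006 -0.0163] [ 0.0556 -0.0047 -0.02  ] [ 0.0673  0.0033 -0.0103]
h -0.01 52 [ 0.0672 -0.0005 -0.0057] [ 0.0653 -0.0044 -0.01  ] [ 0.0684  0.003  -0.0003]
h 0.02 5 [0.0276 0.0035 0.0282] [ 0.0273 -0.0064  0.0259] [0.0281 0.007  0.0297]
h 0.03 9 [0.0265 0.0005 0.0337] [ 0.0259 -0.009   0.0307] [0.0271 0.009  0.0359]
```

Request:
arm_command --series '[[[2,-15,2],0],[[3,-32,5],0],[[3,-46,5],0],[[3,-56,5],0],[[3,-60,5],0]]'

```text
time_s: 6.8
tool_pos: [0.5018, 0.1082, 0.2096]
tool_rot: [-180.0, -0.0, 0.0]
force: [-0.6, 0.6, -2.6]
grip_width: 0.0625
grasp_force: 20.0
```

Request:
arm_command --series '[[[0,-5,0],0],[[0,-11,0],0],[[0,-17,1],0],[[0,-22,4],0],[[0,-27,8],0]]'

```text
time_s: 7.3
tool_pos: [0.502, 0.1343, 0.2013]
tool_rot: [180.0, -0.0, -0.1]
force: [0.3, 0.2, -2.3]
grip_width: 0.0624
grasp_force: 20.0
```

```bash
python3 - <<'E'
from h import *
togo(.501,.158,.181,0)
im,d=viewer.read_camera("wrist"); A=cv2.resize(im[80:320,150:470],(440,330))
s,_=viewer.read_camera("scene"); B=cv2.resize(s[70:200,200:320],(305,330))
cv2.imwrite("pics/w3.png",np.hstack([A,B]))
E
```

```text
t 7.30 pos [0.502  0.1343 0.2013] rot [ 1.7999e+02 -1.0000e-02 -7.0000e-02] F [ 0.3  0.2 -2.3] w 0.0624 q [  28.    6.  -48.  100.    4.   76. -111.]
shift [ -1.  -23.7  20.3] turn -0.001
```

View pics/w3.png

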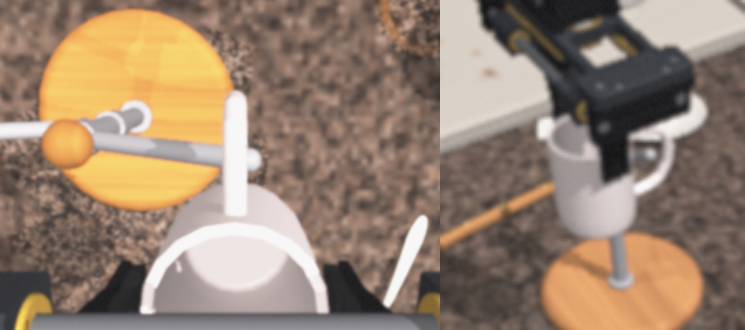

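The tip shows past the handle at (258,159) in the left crop, and inside the loop at (648,155) in the right one, so the handle is threaded. Next I slide it down the slant.

Request:
arm_command --series '[[[0,-5,3],0],[[0,-10,7],0],[[0,-15,10],0],[[0,-20,14],0],[[0,-25,17],0]]'

```text
time_s: 7.9
tool_pos: [0.5018, 0.1594, 0.184]
tool_rot: [180.0, 0.0, -0.1]
force: [0.7, -0.0, -2.4]
grip_width: 0.0624
grasp_force: 20.0
```

Request:
arm_command --series '[[[0,0,2],0],[[0,0,4],0],[[0,0,6],0],[[0,0,8],0],[[0,0,8],0]]'

```text
time_s: 8.4
tool_pos: [0.5018, 0.1586, 0.1762]
tool_rot: [180.0, 0.0, -0.1]
force: [-0.4, 0.0, -2.4]
grip_width: 0.0625
grasp_force: 20.0
```

Request:
arm_command --series '[[[0,0,1],0],[[0,0,2],0],[[0,0,3],0],[[0,0,3],0],[[0,0,3],0]]'

```text
time_s: 8.9
tool_pos: [0.5019, 0.159, 0.1735]
tool_rot: [180.0, 0.0, -0.1]
force: [0.1, -0.1, -2.1]
grip_width: 0.0623
grasp_force: 20.0
```

Request:
arm_command --series '[[[0,0,1],0],[[0,0,2],0],[[0,0,2],0],[[0,0,2],0],[[0,0,2],0]]'

```text
time_s: 9.4
tool_pos: [0.502, 0.159, 0.1715]
tool_rot: [180.0, -0.0, -0.1]
force: [-0.3, 0.7, -2.9]
grip_width: 0.062
grasp_force: 20.0
```

Request:
arm_command --series '[[[0,0,1],0],[[0,0,2],0],[[0,0,2],0],[[0,0,2],0],[[0,0,2],0]]'

```text
time_s: 9.9
tool_pos: [0.502, 0.1591, 0.1696]
tool_rot: [-180.0, -0.0, -0.1]
force: [-0.3, 0.7, -1.4]
grip_width: 0.062
grasp_force: 20.0
```

Request:
arm_command --series '[[[0,0,1],0],[[0,0,1],0],[[0,0,1],0],[[0,0,1],0],[[0,0,1],0]]'

```text
time_s: 10.4
tool_pos: [0.502, 0.1591, 0.1686]
tool_rot: [-180.0, -0.0, -0.1]
force: [-0.6, 0.9, 0.6]
grip_width: 0.0626
grasp_force: 20.0
```

It is now in contact: Fz rose from −2.4 to +0.6 N. I'll ease the grip first, then open.

Request:
arm_command --series '[[[0,0,0],0],[[0,0,0],0],[[0,0,0],0],[[0,0,0],0],[[0,0,0],0]]' --grip_force 3

```text
time_s: 10.9
tool_pos: [0.5019, 0.159, 0.1684]
tool_rot: [-180.0, 0.0, -0.1]
force: [0.8, 0.3, -1.6]
grip_width: 0.0632
grasp_force: 3.0
```

Request:
arm_command --series '[[[0,0,0],0],[[0,0,0],0],[[0,0,0],0],[[0,0,0],0],[[0,0,0],0]]' --grip -1

```text
time_s: 11.4
tool_pos: [0.502, 0.1588, 0.1686]
tool_rot: [180.0, -0.0, -0.1]
force: [0.1, 0.2, -0.4]
grip_width: 0.0858
grasp_force: 0.0
```

Request:
arm_command --series '[[[0,0,0],0],[[0,0,0],0],[[0,0,0],0],[[0,0,0],0],[[0,0,0],0]]'

```text
time_s: 11.9
tool_pos: [0.5019, 0.159, 0.1685]
tool_rot: [180.0, -0.0, -0.1]
force: [-0.3, -0.1, -0.1]
grip_width: 0.0867
grasp_force: 0.0
```

```bash
python3 - <<'E'
from h import *
im,d=viewer.read_camera("wrist"); A=cv2.resize(im[80:320,150:470],(440,330))
s,_=viewer.read_camera("scene"); B=cv2.resize(s[70:200,200:320],(305,330))
cv2.imwrite("pics/w4.png",np.hstack([A,B]))
E
```

```text
(no output)
```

View pics/w4.png

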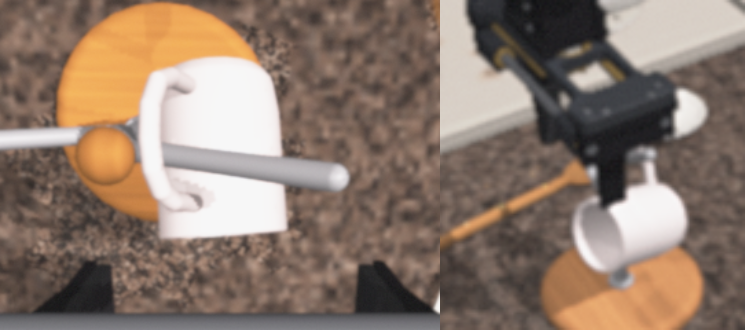

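The cup hangs below the arm on its handle: the loop is at (160,140) by the post, and the open fingers are clear of it. I retract straight up.

Request:
arm_command --series '[[[0,0,-10],0],[[0,0,-25],0],[[0,0,-45],0],[[0,0,-65],0],[[0,0,-85],0]]'

```text
time_s: 12.5
tool_pos: [0.5023, 0.1592, 0.2559]
tool_rot: [-180.0, -0.1, -0.1]
force: [0.2, 1.0, 0.2]
grip_width: 0.0873
grasp_force: 0.0
```

Request:
arm_command --series '[[[0,10,-20],0],[[0,30,-40],0],[[0,50,-50],0],[[0,70,-60],0],[[0,80,-60],0]]'

```text
time_s: 13.0
tool_pos: [0.503, 0.0773, 0.3162]
tool_rot: [180.0, -0.2, -0.2]
force: [0.7, -0.8, -0.3]
grip_width: 0.0872
grasp_force: 0.0
```

Request:
arm_command --series '[[[0,0,0],0],[[0,0,0],0],[[0,0,0],0],[[0,0,0],0],[[0,0,0],0]]'

```text
time_s: 13.5
tool_pos: [0.5016, 0.0798, 0.3133]
tool_rot: [-180.0, 0.0, 0.0]
force: [0.1, 0.9, 0.1]
grip_width: 0.0878
grasp_force: 0.0
```

```bash
python3 - <<'E'
from h import *
s,_=viewer.read_camera("scene"); cv2.imwrite("pics/e.png",s)
E
```

```text
(no output)
```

View pics/e.png

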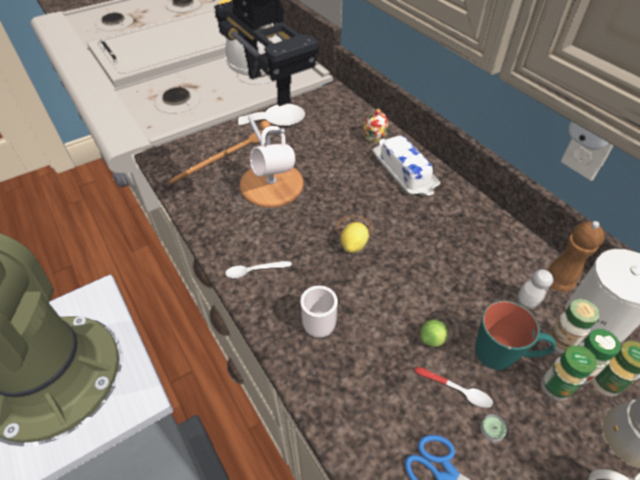

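The cup hangs on the upper arm at (272,158), the tumbler stands unmoved at (319,310), and the gripper is clear.

```bash
python3 -c "
from cell import env
print(env.sign_off())"
```

```text
the job is handed in; nothing more can be done
None
```

The small white cup hangs by its handle on the stand's upper arm, the tumbler was left where it stood, the gripper is clear, and the job was handed in at about 13.6 s.

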